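Sight the brass-capped punch over its die bushing

ROBOT

A 6-joint arm with a two-finger parallel gripper is mounted at the origin on the work surface. World frame = base frame: x ahead of the robot, y to its left, z up, the work surface at z = 0. Lengths are in m, angles in rad, forces in N, time in s.
With the tool pointing down it reaches from about 0.4 to 0.925 m from the base axis. Payload 3.4 kg.
Tool frame: the origin (TCP) lies between the finger pads; the fingertips stand 14 mm ahead of it and the grasp point (between the pads) lies 5 mm behind it; z points along the fingers, y is the line along which they close (so a half turn about z gives the same grasp; the last joint's range is limited). The gripper opens to 85 mm and grips with 20 to 120 N. Pads are 22 mm wide; open, the fingers measure 114 mm over their backs; the gripper's body (76 mm by 85 mm) begins 54 mm behind the grasp point. The pads swing forward as they close: fully open they stand 13 mm farther back than shut.
Start: joints at [1.194, 0.307, 1.506, -0, 1.328, -0.073], TCP at [0.171, 0.549, 0.245] pointing down, gripper open.
Joint ranges: [-3.12, 3.12], [-1.05, 2.28], [0.14, 2.33], [-1.42, 4.57], [0.1, 2.73], [-2.68, 2.68]. Speed limits (rad/s): [2.57, 2.57, 3.14, 3.14, 3.14, 3.14].

INTERFACE

Orientations are given as a unit quaternion [w, x, y, z].
In Python, from rig import ctrl gives the robot as it stands. The module is installed in compiled form; this text tells all that it offers.
- The arm moves only by the tool apply_moves, never from a script. Its argument "increments" is one flat list of numbers, 4 for each row, row after row: the shift along the tool's x, y, z as a fraction of full scale, then the turn about the tool's z as a fraction of full scale. A call has 1 to 12 rows; each row is the pose to reach, as a shift and turn from the pose commanded when the call began, along the tool's axes at that moment; what a row does not reach only later rows make up. Full scale, the value 1, is 15 cm for a shift and pi/2 rad for a turn. A row lasts 1/8 s, in which the tool goes at most 62.5 mm and 10.7 degrees, less where a joint would pass 70% of its speed; a pose out of reach is approached as far as the arm can. A call with a number of a shift or a turn outside -1 to 1 is refused whole. A call with a gripper value outside its range is refused whole. "fingers" is the closure, from -1 (fully open) to 1 (shut), so that 0 is half open, set as the call begins (left out, the last holds). The fingers move at their own pace and stop on an object; "squeeze" is the grip in N (left out, the last holds). Time passes only in rows, so rows that repeat a pose let the fingers close. It gives the time, the measured TCP pose, the force, the opening and the grip force at its end, in the units of the state.
- ctrl.state(): the state, without advancing time (a new reading comes with each control period).
- ctrl.capture(name): name is "scene" or "top"; returns a dict with "frame" (384x512x3 uint8, red, green, blue), "range_z" (384x512 float32, m along the optical axis (not along the pixel's ray), 0 where there is no reading), "fx", "fy", "cx", "cy" (pixels), "k1" (the pictures are not rectified: a ray, as slopes to the right and down, at radius r is drawn at 1 + k1 r^2 times it, then the intrinsics apply), "position" and "orientation" of the camera in the world. Camera axes: x right, y up, looking along -z (the intrinsics and any distortion apply to the point x, -y, -z); pixel columns grow to the right and rows downward; lengths in m; the calibration is good to about 2 mm. A picture is of the moment at which its call begins.
- ctrl.finish_job(): hands the job in; it is judged then, once.
The state is a dict: "time": time; "joint_positions": joint angles; "joint_velocities": joint speeds; "joint_efforts": joint torques, N m; "position": TCP position; "ee_rot": TCP orientation; "ft_force": force on the tool from outside, world axes, zero at the start; "moment": the same for the moment, N m; "opening": opening from 0.0 (shut) to 1.0 (fully open); "gripper_force": force on a finger pad.
Only numpy, scipy, OpenCV 4.12 (cv2) and the standard library are available. Lean on these libraries where they do the work, as an engineer would, in place of code of your own. Each camera call takes 0.05 s, during which the arm holds its last target. There are 200 camera calls.

TASK

Draw the brass-capped punch straight up out of the slotted rack, carry it clear of the other punches and over the top of the red height block without touching it, and bring it to the black die bushing, so that the fit can be sighted by eye. Finish while still holding the punch still and upright, point down, with its point centred over the bore and about 8 mm above the bushing's top face; it must never touch the bushing. Do not put it down or let it go, and leave the bushing and all the other things where they are.

Things in the scene. Friction and masses are not known exactly. Their poses are not given: they have to be found in the camera images.
- punch: the punch to carry: bright steel, 120 mm long, the only one with a brass-yellow cap (top 10 mm). Point 14 mm diameter, 45 mm long; above it the shank and cap, 22 mm diameter. About 0.27 kg, centre of mass 71 mm above the point. Origin at the centre of the point's lower end, z up the punch. Upright in a rack slot, shoulder on the rack's top: the shank stands 50 to 125 mm above the granite
- punch_plain: bystander: punch of the same shape, all bright steel with no coloured cap, upright in another slot, its top 125 mm above the granite; origin at the end of its point, z up
- punch_black: bystander: punch of the same shape with a black cap, upright in another slot, its top 125 mm above the granite; origin at the end of its point, z up
- rack: aluminium slotted rack, fixed, left or right of the red block, 60 mm deep (its x), 190 mm long (its y), 50 mm high; origin at the centre of its underside, z up. Three slots 17 mm wide at its y = -60, 0, 60 mm, open at the top and to its -x, hold the punches upright at its x = 0
- bushing: black oxide die bushing, a loose ring lying flat, 50 mm outer diameter, 22 mm bore right through with a bright edge at its mouth, 30 mm high, 0.37 kg; origin at the centre of its underside, z up. It stands on the other side of the red block from the rack
- bushing_mouth (a point): centre of the bushing's bore at its top face, 30 mm above the granite; z up
- height_block: red anodized height block between rack and bushing, loose, 160 mm long (its x), 30 mm thick (its y), 90 mm high; origin at the centre of its underside, z up
- v_block: bystander: steel V-block, 60 x 50 mm, 45 mm high, beyond the other things; origin at the centre of its underside
- ring_gauge: bystander: bright steel ring gauge lying flat, 60 mm outer diameter, 36 mm bore, 16 mm high, near the robot; not the bushing; origin at the centre of its underside
- square: bystander: engineer's square, stock 18 x 90 mm along its y, 22 mm high, blade standing up to 122 mm high, beyond the other things; origin at the centre of the stock's underside
- parallel: bystander: steel parallel 30 x 100 mm, 20 mm high, lying flat, beyond the other things; origin at the centre of its underside
Mind the look-alikes: they are no part of the job. What is shaped like the bushing but green or pink is not meant.

How it is judged:
By the outcome, as a careful person would: the job done as asked, in the order asked, and still so for the second after the job is handed in, while the arm keeps its last pose, push and grip.
It also fails if it takes over 38 s, if anything falls off the work surface, if the arm or the gripper's body presses on something with over 40 N, if the wrist force passes 120 N, or if a joint passes its speed limit or range.

## Working session

There is one attempt and no reset: what is moved stays moved. The work goes in short steps, Python scripts to look and compute and a tool call to move; the robot and the scene stay as the last step left them, time stands still between calls to the robot, and variables do not carry over. Pictures are saved under pics/ and viewed, at most 10 in all, crops included, and the job is handed in when it is done.

Besides the shell and the picture viewer there is one more tool, called after "Request:" in YAML: its name, and indented under it one key for each argument. apply_moves: Moves the arm, as the interface text tells. Its arguments: {"type":"object","properties":{"increments":{"type":"array"},"fingers":{"type":"number"},"squeeze":{"type":"number"}},"required":["increments"]}

```bash
mkdir -p pics; cat > h.py <<'E'
import numpy as np, cv2
from scipy.spatial.transform import Rotation as R
from rig import ctrl
def rot(q): return R.from_quat([q[1],q[2],q[3],q[0]]).as_matrix()
def ray(c,u,v):
    K=np.array([[c['fx'],0,c['cx']],[0,c['fy'],c['cy']],[0,0,1]])
    xd=(np.asarray(u,float)-c['cx'])/c['fx']; yd=(np.asarray(v,float)-c['cy'])/c['fy']
    x,y=xd.copy() if hasattr(xd,'copy') else xd,yd
    for _ in range(10):
        s=1+c['k1']*(x*x+y*y); x,y=xd/s,yd/s
    return np.stack([x,-y,-np.ones_like(x)],-1)@rot(c['orientation']).T
def cloud(c):
    v,u=np.mgrid[:384,:512]
    P=ray(c,u,v)*c['range_z'][...,None]+np.array(c['position'])
    P[c['range_z']<=0]=np.nan
    return P
def save(c,n): cv2.imwrite('pics/'+n,c['frame'][...,::-1])
E
python3 - <<'E'
from h import *
import pickle
for n in('scene','top'):
    c=ctrl.capture(n); save(c,n+'0.png'); pickle.dump(c,open(n+'0.pkl','wb'))
    print(n,c['position'],c['orientation'],c['fx'],c['cx'],c['cy'],c['k1'],(c['range_z']>0).mean())
print(ctrl.state())
E
```

```text
scene [ 1.34164286 -0.27115718  0.52694106] [0.70468534 0.39851393 0.28303554 0.51429184] 428.6752906497298 261.10146171983786 190.8600585894392 -0.0118675948682417 0.9960734049479166
top [ 0.46485623 -0.0137812   0.98730192] [ 0.71214211  0.05923687 -0.05216484 -0.697584  ] 418.31587062721485 256.5468215870558 193.6186840378331 -0.08538925621436423 0.9960988362630209
{'time': 0.1, 'joint_positions': array([ 1.19450744e+00,  3.07507445e-01,  1.50756639e+00,  9.63734953e-06,
        1.32838290e+00, -7.34767241e-02]), 'joint_velocities': array([ 0.00107641, -0.00089105, -0.00193531,  0.00063203, -0.0021148 ,
       -0.0002842 ]), 'joint_efforts': array([-8.31582802e-04, -4.58520806e+01, -2.52608603e+01, -2.24575838e-04,
        5.51189456e-03,  1.55681266e-05]), 'position': array([0.17125213, 0.54827042, 0.2444589 ]), 'ee_rot': array([-2.12396307e-04,  1.50829357e-01,  9.88559374e-01, -9.07527670e-04]), 'ft_force': array([-0.05955469, -0.63557274,  0.17161535]), 'moment': array([ 0.03807364, -0.02592346,  0.00686862]), 'gripper_force': 0.0, 'opening': 1.004547018192339}
```

View pics/scene0.png

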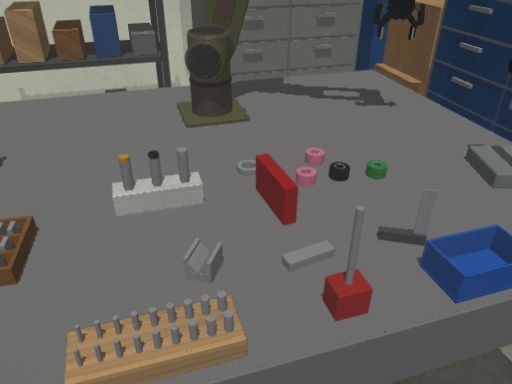

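View pics/top0.png

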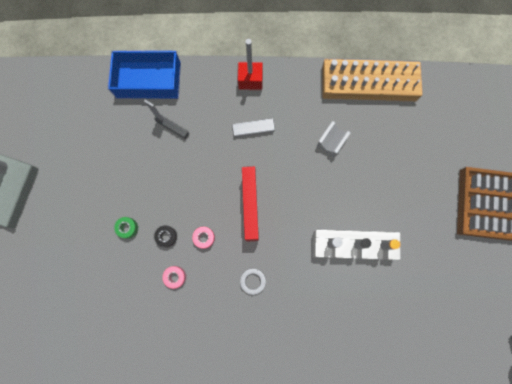

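Scene picture: the brass-capped punch is at (125,158), the black cap at (154,155) and the plain punch at (183,150). The black bushing is at (340,171), with pink rings at (315,157) and (306,177), a green ring at (377,169) and the ring gauge at (248,167). In the top picture: brass cap (395,244), black cap (366,243), plain (337,242), black bushing (166,236), pink (203,238) and (174,278), green (125,228), red block (250,203). I choose the brass cap at the rack's outer end and the black ring.

```bash
python3 - <<'E'
from h import *
import pickle
cs=pickle.load(open('scene0.pkl','rb')); ct=pickle.load(open('top0.pkl','rb'))
def show(tag,P,m):
    Q=P[m]; print(tag,m.sum(),'mean',Q.mean(0).round(4),'min',np.nanpercentile(Q,3,axis=0).round(3),'max',np.nanpercentile(Q,97,axis=0).round(3))
W=np.zeros((384,512),bool)
for n,c,box in(('S',cs,{'brass':(100,140,145,195),'bush':(325,360,155,185),'rack':(105,210,140,215),'red':(250,300,150,225)}),('T',ct,{'brass':(385,403,234,254),'bush':(152,180,222,250),'rack':(310,405,225,262),'red':(238,262,160,245)})):
    P=cloud(c); hsv=cv2.cvtColor(c['frame'],cv2.COLOR_RGB2HSV).astype(int); z=P[...,2]
    H,S,V=hsv[...,0],hsv[...,1],hsv[...,2]
    def b(k):
        m=W.copy(); x0,x1,y0,y1=box[k]; m[y0:y1,x0:x1]=1; return m
    m=b('brass')&(S>120)&(H>8)&(H<35); show(n+' brass',P,m); show(n+' brass top',P,m&(z>.119))
    v,u=np.nonzero(m); print('  px',u.mean(),v.mean())
    m=b('bush')&(z>.025)&(z<.04); show(n+' bush top',P,m)
    q=P[m][:,:2]; print('  circ',cv2.minEnclosingCircle(q.astype(np.float32)))
    m=b('rack')&(abs(z-.05)<.006); show(n+' rack top',P,m); r=cv2.minAreaRect(P[m][:,:2].astype(np.float32)); print('  rect',r)
    m=b('rack')&(z>.117); k,l,st,ce=cv2.connectedComponentsWithStats(m.astype(np.uint8))
    for i in range(1,k):
        if st[i,4]>8: show(n+f' ptop{i}',P,l==i)
    m=b('red')&(abs(z-.09)<.006)&(S>100); show(n+' red top',P,m); print('  rect',cv2.minAreaRect(P[m][:,:2].astype(np.float32)))
    # triangulation data: rays at planes
    if n=='T':
        m=b('bush')&(V<60); 
# two-view triangulation of brass cap top center & bush centre, by pixel
def tri(a,b_):
    d1=ray(cs,*a);d2=ray(ct,*b_);o1=np.array(cs['position']);o2=np.array(ct['position'])
    A=np.stack([d1,-d2],1);t=np.linalg.lstsq(A,o2-o1,rcond=None)[0]
    p,q=o1+t[0]*d1,o2+t[1]*d2; return (p+q)/2,np.linalg.norm(p-q)
print(tri((125,158),(395,244)),tri((340,168),(166,236)))
a=cv2.resize(cs['frame'][135:215,100:220],None,fx=4,fy=4,interpolation=2); b2=cv2.resize(cs['frame'][145:195,290:390],None,fx=4,fy=4)
c2=cv2.resize(ct['frame'][220:265,305:415],None,fx=4,fy=4)
im=np.zeros((320+200+180,480,3),np.uint8); im[:320,:480]=a; im[320:520,:400]=b2; im[520:,:440]=c2
cv2.imwrite('pics/crop1.png',cv2.resize(im[...,::-1],None,fx=.85,fy=.85))
E
```

```text
S brass 71 mean [nan nan nan] min [ 0.496 -0.301  0.116] max [ 0.514 -0.282  0.126]
S brass top 55 mean [ 0.5069 -0.2911  0.1236] min [ 0.496 -0.3    0.12 ] max [ 0.514 -0.282  0.126]
  px 123.50704225352112 157.73239436619718
S bush top 160 mean [0.5188 0.2075 0.0294] min [0.495 0.186 0.026] max [0.54  0.229 0.031]
  circ ((0.514069139957428, 0.20776091516017914), 0.02714003436267376)
S rack top 1231 mean [ 0.5123 -0.2337  0.0496] min [ 0.477 -0.321  0.045] max [ 0.535 -0.142  0.053]
  rect ((0.5058667063713074, -0.2309885025024414), (0.190480038523674, 0.06628894060850143), 88.09087371826172)
S ptop1 69 mean [ 0.5086 -0.1714  0.1228] min [ 0.497 -0.181  0.118] max [ 0.517 -0.161  0.126]
S ptop2 73 mean [ 0.5082 -0.2309  0.1232] min [ 0.496 -0.24   0.118] max [ 0.516 -0.222  0.126]
S ptop3 72 mean [ 0.5065 -0.2907  0.1228] min [ 0.495 -0.3    0.118] max [ 0.514 -0.281  0.126]
S red top 569 mean [0.5989 0.0106 0.0894] min [ 0.517 -0.005  0.085] max [0.668 0.028 0.091]
  rect ((0.5910992622375488, 0.011008516885340214), (0.15944918990135193, 0.030215322971343994), 4.443493366241455)
T
[... 576 characters left out ...]
0.060280829668045044), 88.93944549560547)
T ptop1 89 mean [ 0.5047 -0.1718  0.1232] min [ 0.496 -0.182  0.119] max [ 0.515 -0.163  0.125]
T ptop2 92 mean [ 0.5034 -0.2303  0.123 ] min [ 0.493 -0.24   0.118] max [ 0.512 -0.221  0.126]
T ptop3 82 mean [ 0.5025 -0.2909  0.1227] min [ 0.494 -0.3    0.119] max [ 0.511 -0.282  0.126]
T red top 997 mean [0.5878 0.0116 0.0884] min [ 0.514 -0.004  0.085] max [0.663 0.027 0.091]
  rect ((0.5892007350921631, 0.011742107570171356), (0.1599835604429245, 0.029953723773360252), 3.922914981842041)
(array([ 0.50281159, -0.2909517 ,  0.11968597]), np.float64(0.004679251264651727)) (array([0.51576539, 0.20729816, 0.0232732 ]), np.float64(0.005437790820153642))
```

View pics/crop1.png

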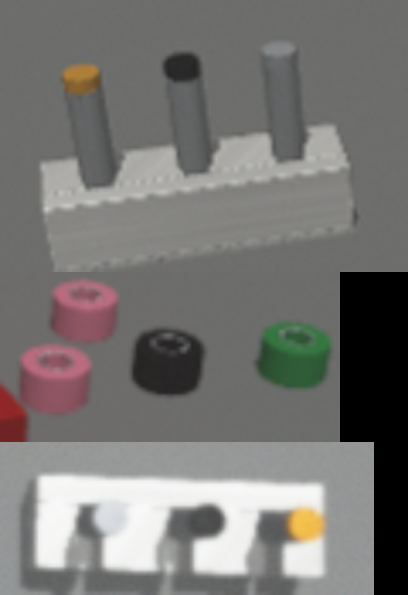

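The crop confirms it: the brass cap is the leftmost (outer) punch, and the bushing is the only black ring. The two views agree within 4 mm, giving the punch at about (0.504, -0.291) with its top at 0.124, and the bushing at about (0.5145, 0.2075) with its top at 0.030. The fingers have to close across the row, along the rack's x. I'll turn and start the approach now.

Request:
apply_moves:
  increments: [-0.96,-0.4,0,0.819,-0.96,-0.4,0,0.819,-0.96,-0.4,0,0.819,-0.96,-0.4,0,0.819,-0.96,-0.4,0,0.819,-0.96,-0.4,0,0.819,-0.96,-0.4,0,0.819,-0.96,-0.4,0,0.819]
  fingers: -1
  squeeze: 60

```text
time: 1.1
position: [0.2909, 0.4483, 0.2449]
ee_rot: [0.0, 0.713, 0.701, -0.0]
ft_force: [0.4, -0.3, 0.8]
opening: 0.999
gripper_force: 0.0
```

```bash
cat >> h.py <<'E'
def need(p):
    s=ctrl.state(); M=rot(s['ee_rot']); print('t',s['time'],'pos',s['position'].round(4),'y-axis',M[:,1].round(4),'z',M[:,2].round(4),'need/0.15:',(M.T@(np.array(p)-s['position'])/.15).round(3),'op',s['opening'],'gf',s['gripper_force'],'ft',s['ft_force'].round(2),'j',s['joint_positions'].round(2))
E
python3 -c "
from h import *
need([.504,-.291,.2])"
```

```text
t 1.1 pos [0.2909 0.4483 0.2449] y-axis [ 9.999e-01 -1.680e-02 -6.000e-04] z [-6.e-04 -8.e-04 -1.e+00] need/0.15: [-4.904  1.504  0.302] op 0.9988336995318369 gf 0.0 ft [ 0.41 -0.31  0.81] j [0.92 0.25 1.59 0.   1.3  0.93]
```

Request:
apply_moves:
  increments: [-1,0.9,0,0,-1,0.9,0,0,-1,0.9,0,0,-1,0.9,0,0]

```text
time: 1.6
position: [0.4253, 0.2935, 0.2452]
ee_rot: [0.0, 0.714, 0.7, -0.0]
ft_force: [-0.6, 0.0, -0.4]
opening: 0.998
gripper_force: 0.0
```

Request:
apply_moves:
  increments: [-1,0.6,0,0,-1,0.6,0,0,-1,0.6,0,0,-1,0.6,0,0]

```text
time: 2.1
position: [0.5119, 0.1425, 0.2451]
ee_rot: [0.0, 0.714, 0.7, -0.0]
ft_force: [0.3, 0.6, -0.6]
opening: 1.007
gripper_force: 0.0
```

Request:
apply_moves:
  increments: [-1,0,0,0,-1,0,0,0,-1,0,0,0]

```text
time: 2.48
position: [0.5069, -0.0063, 0.2451]
ee_rot: [-0.0, 0.713, 0.701, -0.0]
ft_force: [0.3, 1.4, 0.1]
opening: 0.998
gripper_force: 0.0
```

Request:
apply_moves:
  increments: [-1,0,0,0,-1,0,0,0,-1,0,0,0]

```text
time: 2.85
position: [0.5049, -0.1566, 0.2452]
ee_rot: [-0.0, 0.713, 0.701, 0.0]
ft_force: [0.1, 1.0, -0.1]
opening: 0.997
gripper_force: 0.0
```

Request:
apply_moves:
  increments: [-0.904,0,0,0,-0.904,0,0,0,-0.904,0,0,0,-0.904,0,0,0,-0.904,0,0,0]

```text
time: 3.48
position: [0.5025, -0.2886, 0.2451]
ee_rot: [-0.001, 0.713, 0.701, 0.0]
ft_force: [-0.2, 0.5, 0.8]
opening: 0.999
gripper_force: 0.0
```

```bash
python3 -c "
from h import *
need([.504,-.291,.083])
c=ctrl.capture('scene')
cv2.imwrite('pics/above.png',cv2.resize(c['frame'][60:230,60:260,::-1],None,fx=3,fy=3,interpolation=2))"
```

```text
t 3.475 pos [ 0.5025 -0.2886  0.2451] y-axis [ 9.999e-01 -1.610e-02 -7.000e-04] z [-6.0e-04  1.6e-03 -1.0e+00] need/0.15: [-0.017  0.011  1.081] op 0.9993419797428477 gf 0.0 ft [-0.17  0.5   0.83] j [-0.59  0.31  1.5   0.    1.33 -0.58]
```

View pics/above.png

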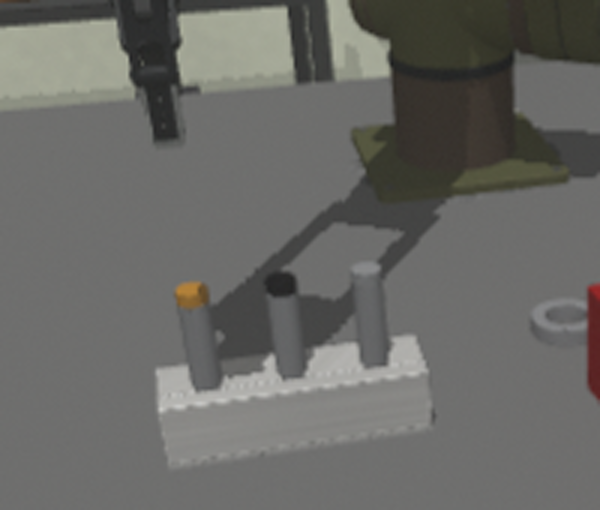

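The gripper hangs above and behind the brass punch, fingers lined up along x, and nothing has been disturbed (cap at crop (192,294)). Descending now.

Request:
apply_moves:
  increments: [-0.015,0.01,0.25,0,-0.015,0.01,0.5,0,-0.015,0.01,0.7,0,-0.015,0.01,0.9,0,-0.015,0.01,1,0,-0.015,0.01,1,0,-0.015,0.01,1,0]

```text
time: 4.4
position: [0.5048, -0.2934, 0.0965]
ee_rot: [0.001, 0.713, 0.701, 0.0]
ft_force: [-1.0, -0.2, 0.2]
opening: 0.996
gripper_force: 0.0
```

```bash
python3 -c "
from h import *
need([.504,-.291,.083])
for n,(a,b,d,e) in {'scene':(100,240,80,200),'top':(200,300,330,450)}.items():
    c=ctrl.capture(n); cv2.imwrite('pics/d_%s.png'%n,cv2.resize(c['frame'][a:b,d:e,::-1],None,fx=4,fy=4,interpolation=2))"
```

```text
t 4.4 pos [ 0.5048 -0.2934  0.0965] y-axis [ 0.9998 -0.0179  0.0018] z [ 0.0017 -0.0011 -1.    ] need/0.15: [ 0.016 -0.006  0.09 ] op 0.9962051050881249 gf 0.0 ft [-0.97 -0.18  0.2 ] j [-0.6   0.46  1.68  0.    1.   -0.58]
```

View pics/d_scene.png

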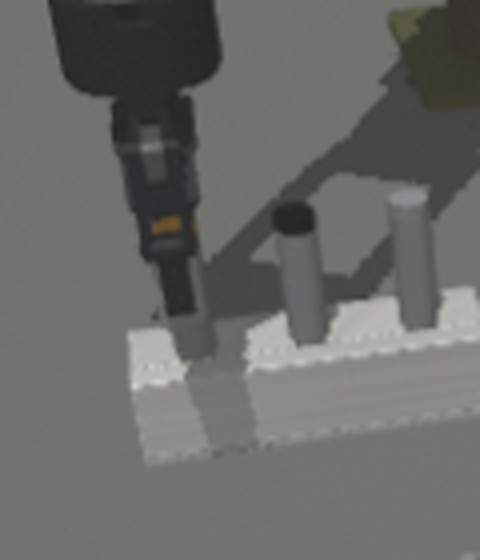

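The fingers straddle the brass-capped punch (crop (175,250)), with the neighbours clear. I'll go down the last 12 mm and close.

Request:
apply_moves:
  increments: [0.012,-0.004,0.04,0,0.012,-0.004,0.08,0,0.012,-0.004,0.08,0]

```text
time: 4.88
position: [0.5027, -0.2911, 0.0826]
ee_rot: [-0.001, 0.714, 0.701, -0.0]
ft_force: [-1.0, 0.2, -0.0]
opening: 1.0
gripper_force: 0.0
```

Request:
apply_moves:
  increments: [0,0,0,0,0,0,0,0,0,0,0,0,0,0,0,0,0,0,0,0,0,0,0,0,0,0,0,0,0,0,0,0]
  fingers: 1
  squeeze: 80

```text
time: 5.88
position: [0.5031, -0.2915, 0.0836]
ee_rot: [0.0, 0.714, 0.701, -0.0]
ft_force: [-3.2, 0.2, 5.3]
opening: 0.239
gripper_force: 78.0
```

Request:
apply_moves:
  increments: [0,0,-0.05,0,0,0,-0.1,0,0,0,-0.15,0,0,0,-0.22,0,0,0,-0.3,0,0,0,-0.4,0,0,0,-0.5,0,0,0,-0.6,0,0,0,-0.7,0,0,0,-0.8,0,0,0,-0.9,0,0,0,-1,0]

```text
time: 7.38
position: [0.5032, -0.2914, 0.2343]
ee_rot: [-0.0, 0.714, 0.701, -0.0]
ft_force: [0.4, -0.2, -3.8]
opening: 0.237
gripper_force: 78.2
```

Request:
apply_moves:
  increments: [0,0,-0.1,0,0,0,-0.15,0,0,0,-0.2,0,0,0,-0.2,0]

```text
time: 7.88
position: [0.5035, -0.2916, 0.2637]
ee_rot: [0.0, 0.714, 0.701, 0.0]
ft_force: [0.0, -0.1, -4.1]
opening: 0.237
gripper_force: 78.2
```

```bash
python3 -c "
from h import *
need([.59,-.291,.26])
c=ctrl.capture('scene'); cv2.imwrite('pics/lift.png',cv2.resize(c['frame'][40:220,70:250,::-1],None,fx=3,fy=3,interpolation=2))"
```

```text
t 7.875 pos [ 0.5035 -0.2916  0.2637] y-axis [ 9.998e-01 -1.850e-02  7.000e-04] z [ 6.e-04 -4.e-04 -1.e+00] need/0.15: [0.015 0.577 0.025] op 0.23726899679211594 gf 78.22966575622559 ft [ 0.04 -0.1  -4.08] j [-0.6   0.3   1.46  0.    1.37 -0.58]
```

View pics/lift.png

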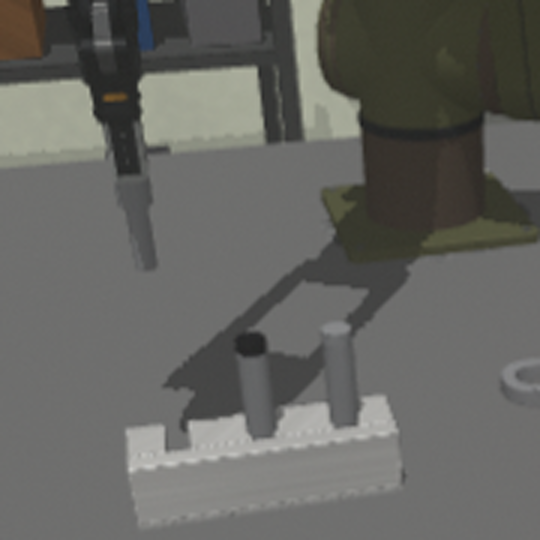

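The punch hangs free and upright (tip at crop (147,268)), and the slot is empty with the neighbours unmoved. Next is the carry over the red block at x≈0.59.

Request:
apply_moves:
  increments: [0,0.08,0,0,0.03,0.22,0,0,0.09,0.37,0,0,0.17,0.48,0,0,0.27,0.55,0,0,0.4,0.57,0,0]

```text
time: 8.68
position: [0.5906, -0.2316, 0.263]
ee_rot: [-0.0, 0.713, 0.701, -0.0]
ft_force: [-0.4, 0.7, -4.0]
opening: 0.24
gripper_force: 78.4
```

Request:
apply_moves:
  increments: [0.16,0,0,0,0.33,0,0,0,0.5,0,0,0,0.67,0,0,0,0.84,0,0,0,1,0,0,0]

```text
time: 9.43
position: [0.5914, -0.081, 0.2638]
ee_rot: [-0.0, 0.713, 0.701, 0.0]
ft_force: [-0.8, -0.0, -2.9]
opening: 0.236
gripper_force: 78.4
```

Request:
apply_moves:
  increments: [0.16,0,0,0,0.33,0,0,0,0.5,0,0,0,0.67,0,0,0,0.84,0,0,0,1,0,0,0]

```text
time: 10.18
position: [0.5939, 0.0687, 0.2637]
ee_rot: [-0.0, 0.713, 0.701, -0.0]
ft_force: [0.2, 0.1, -2.9]
opening: 0.234
gripper_force: 78.4
```

Request:
apply_moves:
  increments: [0.16,-0.05,0,0,0.33,-0.15,0,0,0.5,-0.28,0,0,0.67,-0.4,0,0,0.8,-0.5,0,0,0.89,-0.54,0,0,0.92,-0.55,0,0,0.92,-0.55,0,0,0.92,-0.55,0,0]

```text
time: 11.3
position: [0.516, 0.2058, 0.2632]
ee_rot: [0.0, 0.714, 0.7, -0.0]
ft_force: [0.2, 0.4, -3.1]
opening: 0.24
gripper_force: 78.5
```

```bash
python3 - <<'E'
from h import *
need([.5145,.2075,.15])
for n in('scene','top'):
    c=ctrl.capture(n); P=cloud(c); s=ctrl.state()['position']
    m=(np.hypot(P[...,0]-s[0],P[...,1]-s[1])<.04)&(P[...,2]>.10)&(P[...,2]<s[2]-.025)
    Q=P[m]; print(n,m.sum())
    if m.sum():
        for lo in np.arange(.16,.26,.01):
            k=Q[(Q[:,2]>=lo)&(Q[:,2]<lo+.01)]
            if len(k)>2: print(round(lo,2),len(k),k.mean(0).round(4),k[:,1].min().round(4),k[:,1].max().round(4))
        print('zmin',Q[:,2].min())
    m=(np.hypot(P[...,0]-.5145,P[...,1]-.2075)<.032)&(P[...,2]>.024)&(P[...,2]<.036)
    Q=P[m]; print(n,'bush',m.sum(),cv2.minEnclosingCircle(Q[:,:2].astype(np.float32)) if m.sum() else '')
    save(c,'n_%s.png'%n)
    if n=='scene':cv2.imwrite('pics/over.png',cv2.resize(c['frame'][20:200,250:430,::-1],None,fx=3,fy=3,interpolation=2))
E
```

```text
t 11.3 pos [0.516  0.2058 0.2632] y-axis [ 9.998e-01 -1.930e-02  2.000e-04] z [ 1.e-04 -5.e-04 -1.e+00] need/0.15: [ 0.012 -0.01   0.755] op 0.23964308544495333 gf 78.46827864646912 ft [ 0.23  0.44 -3.07] j [ 0.3   0.27  1.52 -0.    1.36  0.32]
scene 143
0.18 12 [0.52   0.204  0.1877] 0.1997 0.2117
0.19 24 [0.5202 0.2039 0.1952] 0.1998 0.2107
0.2 30 [0.52   0.2046 0.205 ] 0.198 0.2139
0.21 25 [0.5198 0.2035 0.2151] 0.1998 0.2091
0.22 23 [0.5191 0.2033 0.2246] 0.1978 0.211
0.23 29 [0.5225 0.2016 0.2341] 0.1958 0.2107
zmin 0.1856727630360751
scene bush 175 ((0.514597475528717, 0.2102494090795517), 0.027988674119114876)
top 46
0.18 6 [0.5125 0.1996 0.1864] 0.1977 0.2028
0.19 11 [0.514  0.1997 0.1945] 0.1973 0.2047
0.2 11 [0.5146 0.1991 0.2053] 0.1973 0.2011
0.22 4 [0.5104 0.1964 0.2288] 0.1938 0.1988
0.23 12 [0.5152 0.1958 0.2341] 0.1935 0.1997
zmin 0.18478228684209663
top bush 293 ((0.5147185921669006, 0.20756927132606506), 0.024994198232889175)
```

View pics/over.png

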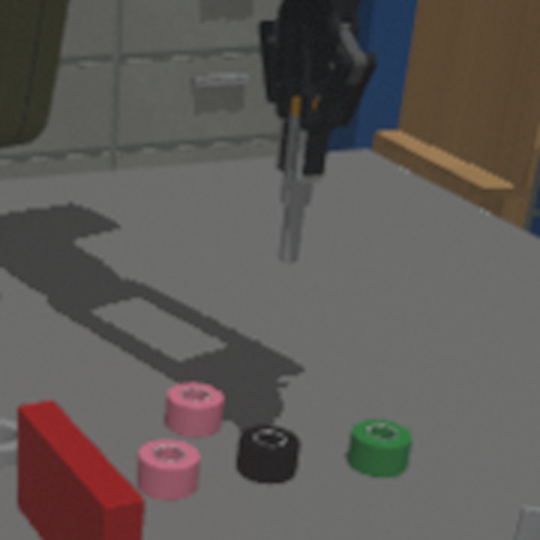

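Tip at crop (289,260), above the black bushing at (268,452), with the pink and green rings apart. I'll descend to about 30 mm above the bushing, then measure closely.

Request:
apply_moves:
  increments: [0.012,-0.01,0.08,0,0.012,-0.01,0.2,0,0.012,-0.01,0.33,0,0.012,-0.01,0.46,0,0.012,-0.01,0.58,0,0.012,-0.01,0.68,0,0.012,-0.01,0.76,0,0.012,-0.01,0.8,0,0.012,-0.01,0.82,0,0.012,-0.01,0.82,0,0.012,-0.01,0.82,0]

```text
time: 12.78
position: [0.5144, 0.2084, 0.1408]
ee_rot: [0.0, 0.714, 0.701, 0.001]
ft_force: [0.3, 0.9, -3.0]
opening: 0.234
gripper_force: 78.4
```

```bash
cat > m.py <<'E'
from h import *
import sys
need([.5145,.2075,.11])
ims=[]
for n,(a,b,d,e) in (('scene',(110,200,300,390)),('top',(200,270,130,200))):
    F=[ctrl.capture(n) for _ in range(4)]; c=F[0]; P=np.nanmean([cloud(f) for f in F],0); s=ctrl.state()['position']
    m=(np.hypot(P[...,0]-s[0],P[...,1]-s[1])<.03)&(P[...,2]>.033)&(P[...,2]<s[2]-.02)
    Q=P[m]; print(n,m.sum())
    for lo in np.arange(.035,.12,.01):
        k=Q[(Q[:,2]>=lo)&(Q[:,2]<lo+.01)]
        if len(k)>2: print(round(lo,3),len(k),k.mean(0).round(4),k[:,:2].min(0).round(4),k[:,:2].max(0).round(4))
    if len(Q):print('zlow',np.sort(Q[:,2])[:6].round(4))
    m=(np.hypot(P[...,0]-.5145,P[...,1]-.2075)<.032)&(P[...,2]>.024)&(P[...,2]<.033)
    Q=P[m]; print('bush',m.sum(),np.percentile(Q,[1,50,99],axis=0).round(4).tolist())
    ims.append(cv2.resize(c['frame'][a:b,d:e,::-1],(540,540) if n=='scene' else (250,250),interpolation=2))
    if n=='scene':
        # project candidate points: predicted tip bottom centre & bore centre
        pass
o=np.zeros((540,790,3),np.uint8); o[:,:540]=ims[0]; o[:250,540:]=ims[1]; cv2.imwrite('pics/'+sys.argv[1],o)
E
python3 m.py m1.png
```

```text
t 12.775 pos [0.5144 0.2084 0.1408] y-axis [ 0.9998 -0.0185  0.0011] z [ 1.1e-03  4.0e-04 -1.0e+00] need/0.15: [-0.006  0.     0.206] op 0.23387352690685564 gf 78.44378471374512 ft [ 0.26  0.94 -2.96] j [0.31 0.38 1.69 0.   1.07 0.33]
scene 145
0.055 5 [0.518  0.2071 0.0634] [0.515  0.2034] [0.5201 0.2114]
0.065 22 [0.5185 0.207  0.0704] [0.5138 0.2016] [0.5216 0.2147]
0.075 22 [0.5179 0.2064 0.08  ] [0.5103 0.2023] [0.5214 0.2127]
0.085 21 [0.5186 0.2068 0.0899] [0.5138 0.2026] [0.5213 0.2148]
0.095 24 [0.5185 0.2064 0.0999] [0.5122 0.2022] [0.5215 0.2129]
0.105 29 [0.5207 0.2046 0.111 ] [0.5117 0.1978] [0.5252 0.2147]
0.115 22 [0.5204 0.2054 0.1178] [0.5102 0.1981] [0.5257 0.2181]
zlow [0.0625 0.0634 0.0636 0.0637 0.0638 0.0658]
bush 176 [[0.4933, 0.1854, 0.0243], [0.5198, 0.2071, 0.0297], [0.5396, 0.2325, 0.031]]
top 34
0.055 4 [0.5158 0.2009 0.063 ] [0.5126 0.2003] [0.5191 0.2026]
0.065 7 [0.511  0.2016 0.0719] [0.5074 0.2002] [0.5163 0.2041]
0.075 6 [0.5125 0.2015 0.0813] [0.5072 0.2   ] [0.5182 0.2052]
0.105 10 [0.5143 0.1977 0.1095] [0.5057 0.1959] [0.5224 0.2003]
0.115 5 [0.5112 0.1977 0.1163] [0.5053 0.196 ] [0.518  0.2005]
zlow [0.0615 0.0631 0.0637 0.0639 0.0682 0.0686]
bush 221 [[0.4914, 0.1853, 0.0254], [0.5125, 0.201, 0.0283], [0.5375, 0.2236, 0.0301]]
```

View pics/m1.png

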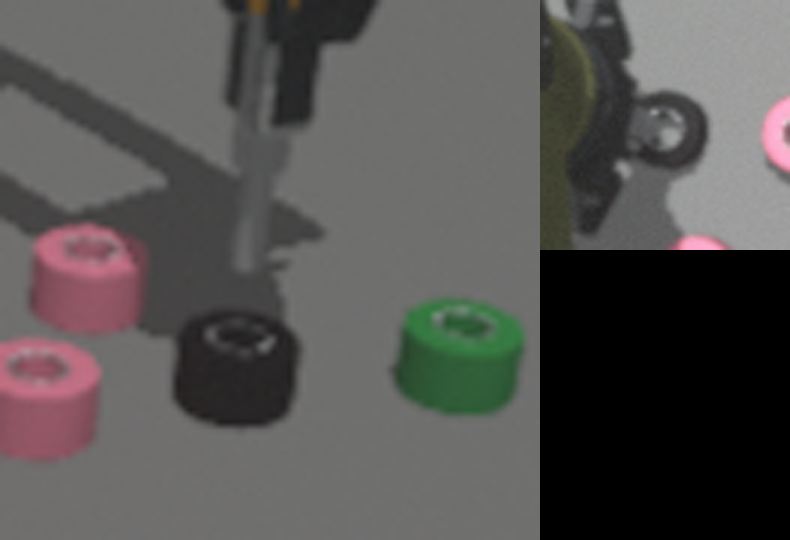

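The tip (left view (246,268)) hangs above the bushing, whose bore is at (240,338). Cloud and kinematics agree that the tip is at z≈0.062. I'll fit cylinders to both for the exact offset.

```bash
cat > f.py <<'E'
from h import *
from scipy.optimize import least_squares as ls
need([.5145,.2075,.11])
def fit(Q,r):
    o=ls(lambda c:np.hypot(*(Q[:,:2]-c).T)-r,Q[:,:2].mean(0),loss='soft_l1',f_scale=.0015)
    return o.x.round(4),len(Q),np.median(np.abs(o.fun))
for n in('scene','top'):
    P=np.concatenate([cloud(ctrl.capture(n)).reshape(-1,3) for _ in range(4)]); P=P[~np.isnan(P[:,2])]
    z=P[:,2]; d=np.hypot(P[:,0]-.5145,P[:,1]-.2075); zl=P[(d<.012)&(z>.034)][:,2].min()
    print(n,'tip z',np.sort(P[(d<.012)&(z>.0345)][:,2])[:5].round(4))
    a=P[(d<.012)&(z>zl+.001)&(z<zl+.042)]; b=P[(d<.014)&(z>zl+.047)&(z<zl+.06)]
    print(' point',fit(a,.007),' shank',fit(b,.011) if len(b) else '')
    s=P[(d<.032)&(z>.003)&(z<.024)&(d>.017)]; print(' bush side',fit(s,.025) if len(s) else '')
    t=P[(d<.032)&(z>.027)&(z<.033)]; print(' bush top enc',cv2.minEnclosingCircle(t[:,:2].astype(np.float32)))
E
python3 f.py
```

```text
t 13.175 pos [0.5141 0.2082 0.1404] y-axis [ 9.998e-01 -1.850e-02  2.000e-04] z [ 2.e-04  1.e-04 -1.e+00] need/0.15: [-0.005  0.003  0.203] op 0.23805512944503268 gf 78.44365239143372 ft [-0.47 -0.05 -3.55] j [ 0.31  0.38  1.69 -0.    1.07  0.33]
scene tip z [0.0617 0.0625 0.0626 0.0628 0.0628]
 point (array([0.5134, 0.2093]), 368, np.float64(0.0008670091954083655))  shank (array([0.5133, 0.2095]), 196, np.float64(0.0007820325416216557))
 bush side (array([0.5142, 0.21  ]), 611, np.float64(0.000910398236988734))
 bush top enc ((0.5152625441551208, 0.20647095143795013), 0.027836181223392487)
top tip z [0.0579 0.0579 0.0607 0.0615 0.0623]
 point (array([0.5136, 0.207 ]), 68, np.float64(0.00024001874332379774))  shank (array([0.514 , 0.2072]), 55, np.float64(0.0002268456323827172))
 bush side (array([0.515 , 0.2096]), 146, np.float64(0.00024603158179941666))
 bush top enc ((0.5149699449539185, 0.2066260427236557), 0.024958139285445213)
```

Request:
apply_moves:
  increments: [0.003,0.007,0.03,0,0.003,0.007,0.06,0,0.003,0.007,0.09,0,0.003,0.007,0.12,0,0.003,0.007,0.145,0,0.003,0.007,0.158,0,0.003,0.007,0.158,0,0.003,0.007,0.158,0,0.003,0.007,0.158,0]

```text
time: 14.7
position: [0.5152, 0.2087, 0.1168]
ee_rot: [0.0, 0.714, 0.701, 0.0]
ft_force: [-0.4, 0.5, -3.0]
opening: 0.235
gripper_force: 78.4
```

```bash
python3 f.py; python3 -c "
from h import *
a=ctrl.capture('scene'); b=ctrl.capture('top')
cv2.imwrite('pics/fin.png',np.hstack([cv2.resize(a['frame'][130:190,310:370,::-1],(390,390),interpolation=2),cv2.resize(b['frame'][210:260,140:190,::-1],(390,390),interpolation=2)]))"
```

```text
t 14.7 pos [0.5152 0.2087 0.1168] y-axis [ 9.998e-01 -1.840e-02  3.000e-04] z [ 3.e-04  1.e-04 -1.e+00] need/0.15: [-0.008 -0.005  0.045] op 0.23536230862300028 gf 78.44371318817139 ft [-0.42  0.55 -2.97] j [ 0.31  0.41  1.71 -0.    1.02  0.33]
scene tip z [0.0388 0.039  0.0391 0.0392 0.0393]
 point (array([0.5145, 0.2099]), 354, np.float64(0.000791533750813601))  shank (array([0.5146, 0.2099]), 185, np.float64(0.0008146686183713048))
 bush side (array([0.5144, 0.2099]), 614, np.float64(0.0008203835977721886))
 bush top enc ((0.516645073890686, 0.2088240385055542), 0.026220064610242844)
top tip z [0.0391 0.0405 0.0407 0.0408 0.0461]
 point (array([0.5147, 0.2073]), 48, np.float64(0.0001593331859971862))  shank (array([0.515 , 0.2075]), 45, np.float64(0.0002144482493252626))
 bush side (array([0.515 , 0.2095]), 152, np.float64(0.00019038146067260758))
 bush top enc ((0.5150231719017029, 0.2064511924982071), 0.025017976760864258)
```

View pics/fin.png

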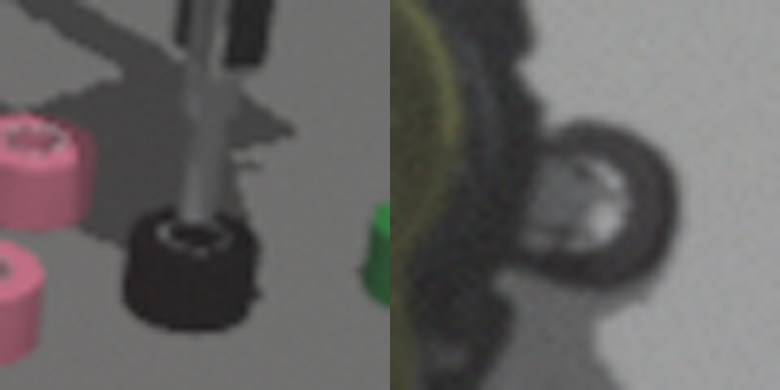

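The punch tip (left view (197,222)) is centred over the bore of the black bushing. The fitted axes agree within 0.5 mm, the tip is about 8 to 8.5 mm above the top face, and the bushing hasn't moved. Handing in.

```bash
python3 -c "
from rig import ctrl
print(ctrl.finish_job())"
```

```text
the job is handed in; nothing more can be done
None
```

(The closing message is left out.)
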